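Bring the heat sink to the bonding station and hold it in the locating corner

ROBOT

A 6-joint arm with a two-finger parallel gripper is mounted at the origin on the work surface. World frame = base frame: x ahead of the robot, y to its left, z up, the work surface at z = 0. Lengths are in m, angles in rad, forces in N, time in s.
With the tool pointing down it reaches from about 0.25 to 0.8 m from the base axis. Payload 3.9 kg.
Tool frame: the origin (TCP) lies on the centre line of the jaws, within the pads' length; the fingertips stand 14 mm ahead of it and the grasp point (between the pads) lies 5 mm behind it; x points along the fingers, z is the direction in which the jaws open and shut, and the axes are right-handed (so a half turn about x gives the same grasp; the last joint's range is limited). The gripper opens to 85 mm and grips with 20 to 120 N. Pads are 22 mm wide; open, the fingers measure 114 mm over their backs; the gripper's body (76 mm by 85 mm) begins 54 mm behind the grasp point. The pads swing forward as they close: fully open they stand 13 mm farther back than shut.
Start: joints at [1.194, 0.26, -0.138, 1.173, 0, 1.571], TCP at [0.193, 0.488, 0.245] pointing down, gripper open.
Joint ranges: [-2.78, 2.78], [-0.83, 1.72], [-1.28, 1.37], [-1.9, 2.12], [-1.57, 1.48], [-3.14, 3.14]. Speed limits (rad/s): [2.57, 2.57, 3.14, 3.14, 3.14, 3.14].

INTERFACE

Orientations are given as a unit quaternion [w, x, y, z].
In Python, from cell import manip gives the robot as it stands.
- The arm moves only by the tool move_arm, never from a script. Its argument "rows" is a list of rows, each a list of 5 numbers: the closure, from 0 (fully open) to 1 (shut), then the shift along the world's x, y, z in mm, then the turn about the world's z in degrees. In form: [[gripper, dx, dy, dz, turn], ...]. A call has 1 to 10 rows; each row is the pose to reach, as a shift and turn from the pose commanded when the call began; what a row does not reach only later rows make up. A row lasts 1/12 s, in which the tool goes at most 41.7 mm and 7.16 degrees, less where a joint would pass 70% of its speed; a pose out of reach is approached as far as the arm can. A call with a gripper value outside its range is refused whole. The fingers move at their own pace and stop on an object; "squeeze" is the grip in N (left out, the last holds). Time passes only in rows, so rows that repeat a pose let the fingers close. It gives the time, the measured TCP pose, the force and the opening at its end, in the units of the state.
- manip.get_state(): the state, without advancing time (a new reading comes with each control period).
- manip.capture(name): name is "scene" or "side" or "wrist"; returns a dict with "color" (384x512x3 uint8, blue, green, red), "camera_matrix" (3x3 intrinsics, pixels), "dist_coeffs" ([k1, k2, p1, p2, k3] as OpenCV has them; the pictures are not rectified), "pose" (4x4, takes a point from camera to world coordinates). Camera axes: x right, y down, z forward; pixel columns grow to the right and rows downward; lengths in m; the calibration is good to about 2 mm. A picture is of the moment at which its call begins. There is no depth.
- manip.job_done(): hands the job in, once; it reports no verdict.
The state is a dict: "time": time; "joint_pos": joint angles; "qvel": joint speeds; "joint_torque": joint torques, N m; "position": TCP position; "orientation": TCP orientation; "wrist_force": force on the tool from outside, world axes, zero at the start; "torque": the same for the moment, N m; "gripper_width": opening from 0.0 (shut) to 1.0 (fully open).
Only numpy, scipy, OpenCV 4.12 (cv2) and the standard library are available. Lean on these libraries where they do the work, as an engineer would, in place of code of your own. Each camera call takes 0.05 s, during which the arm holds its last target.

TASK

Slide the carrier, with the heat sink riding on it, along its rail until it clicks into the station detent, its red pointer at the green mark. Then press the heat sink, standing flat on the carrier, into the blue corner so that it sits flush against both fences at once, and finish while still holding it firmly pressed against both, without letting go. Leave the solder spool, the screwdriver and the flux jar where they are.

Things in the scene. Friction and masses are not known exactly. Their poses are not given: they have to be found in the camera images.
- slide_base: Fixed dark steel base plate of the transfer slide, 180 x 460 x 12 mm, with two steel rails on it. Origin: centre of its underside, on the bench. Its y axis is the rail direction (+y towards the station and the end fence), its x axis points across the rail towards the back fence, z up. Its yaw varies. The carrier's deck top lies 35 mm above the bench.
- carrier (a joint): Position of the carrier along the rail in m, growing in the slide base's +y; range 0 to 0.150, starts at 0 to 0.04, station detent at 0.120. Aluminium plate 122 x 230 x 8 mm, slides with about 0.6 N friction; a sprung ball resists with up to 15 N from 12 to 6 mm before the station, draws the carrier in over the last 5 mm, then holds it against about 15 N. It can be pushed past it, and back.
- carrier_grip (a point): Centre of the top face of the black upright grip block at the trailing (-y) end of the carrier; the block is 24 mm across the rail (base x), 20 mm along it (base y) and stands 34 mm above the deck, its top 69 mm above the bench. It moves with the carrier.
- carrier_pointer (a point): Outer end of the thin red pointer line on the carrier's deck, at the edge on the base's -x side, 35 mm above the bench; moves with the carrier. It is level with the green mark when the carrier is at the station.
- station_mark (a point): Point where carrier_pointer lies when the carrier is in the station detent (directly inboard of the green mark painted on the base plate, 35 mm above the bench).
- heat_sink: Loose finned aluminium heat sink, 44 mm (its x) by 60 mm (its y) by 50 mm high, 0.25 kg, on the carrier's deck, turned up to 0.3 rad from the base's axes (when seated: parallel). Origin: centre of underside. The two flat sides 44 mm apart can be gripped from above. Friction (about 0.6) on deck and fences takes some newtons of a sideways push: about 10 N towards each fence is a good firm press.
- back_fence: Blue fence bar fixed on the slide base, parallel to the rail: 12 mm thick, 115 mm long; its flat locating face looks to the base's -x and its top is 49 mm above the bench (14 mm above the carrier's deck). Origin coincides with the slide base's origin.
- end_fence: Blue fence bar fixed on the slide base, across the rail and bridging 2 mm over the carrier's deck: 12 mm thick, 127 mm long; its flat locating face looks to the base's -y and its top is 49 mm above the bench. Origin coincides with the slide base's origin.
- corner (a point): Inner corner where the faces of the two fences meet, at the height of the carrier's deck top (35 mm above the bench). In the slide base's frame it is at x = 55, y = 135 mm; the seated heat sink's origin is 22 mm in -x and 30 mm in -y (base axes) from it.
- solder_spool: Bystander: green spool of solder wire, 52 mm across, 40 mm high, standing on the bench. Origin: centre of its underside.
- screwdriver: Bystander: screwdriver 170 mm long lying on the bench along its x axis, handle to -x.
- flux_jar: Bystander: small jar with yellow cap, 44 mm across, 45 mm high, standing on the bench. Origin: centre of its underside.
Mind the look-alikes: they are no part of the job. Several things have the shape of the heat_sink; the one meant has the colours described above.

How it is judged:
On the way, in this order (a step that is already met when the one before it is completed fails the run):
1. the carrier is in the station detent with the heat sink on it (value of joint carrier between 0.116 and 0.124 m and z of heat_sink in the frame of slide_base between 0.031 and 0.04 m), for 0.2 s.
2. the heat sink is pressed against both fences at once (contact force between heat_sink and back_fence above 1.5 N and contact force between heat_sink and end_fence above 1.5 N), for 0.2 s.
At the end, for the whole second after the job is handed in: The carrier is within 4 mm of its station, and the robot is still holding the heat sink pressed into the corner: more than 1.5 N on each fence through the last second, within 3 mm of seated, square within 0.04 rad, upright within 0.05 rad, within 4 mm of deck height, and at rest (all of step 2 and value of joint carrier between 0.116 and 0.124 m and contact force between the fingers and heat_sink above 1 N and x of heat_sink in the frame of corner between -0.025 and -0.019 m and y of heat_sink in the frame of corner between -0.033 and -0.027 m and z of heat_sink in the frame of corner between -0.004 and 0.004 m and angle between the x axis of heat_sink and the x axis of slide_base, either way round below 0.04 rad and angle between heat_sink's own z axis and vertical below 0.05 rad and linear speed of heat_sink below 0.01 m/s); the arm keeps its last pose, push and grip.
It fails at once if a bystander is pushed more than 25 mm (distance of any of solder_spool, screwdriver, flux_jar from where it was at the start of the episode above 0.025 m).
It also fails if it takes over 69 s, if anything falls off the work surface, if the arm or the gripper's body presses on something with over 40 N, if the wrist force passes 120 N, or if a joint passes its speed limit or range.

## Working session

There is one attempt and no reset: what is moved stays moved. The work goes in short steps, Python scripts to look and compute and a tool call to move; the robot and the scene stay as the last step left them, time stands still between calls to the robot, and variables do not carry over. Pictures are saved under pics/ and viewed, and the job is handed in when it is done.

Besides the shell and the picture viewer there is one more tool, called after "Request:" as name(argument=value, ...) on one line, values as JSON. move_arm: Moves the arm, as the interface text tells. Its arguments: {"type":"object","properties":{"rows":{"type":"array"},"squeeze":{"type":"number"}},"required":["rows"]}

```bash
ls; mkdir -p pics; cat > h.py <<'E'
import numpy as np, cv2
from cell import manip
def ray(c,uv):
    p=cv2.undistortPoints(np.array([[uv]],float),np.array(c['camera_matrix']),np.array(c['dist_coeffs']))[0,0]
    P=np.array(c['pose']); d=P[:3,:3]@np.array([p[0],p[1],1]); return P[:3,3],d
def onz(c,uv,z):
    o,d=ray(c,uv); return o+d*(z-o[2])/d[2]
def proj(c,pts):
    P=np.linalg.inv(np.array(c['pose'])); r,_=cv2.Rodrigues(P[:3,:3])
    return cv2.projectPoints(np.array(pts,float).reshape(-1,1,3),r,P[:3,3],np.array(c['camera_matrix']),np.array(c['dist_coeffs']))[0][:,0]
E
python3 - <<'E'
from h import *
import pickle
s=manip.get_state();print({k:np.round(v,3).tolist() for k,v in s.items()})
for n in ['scene','side','wrist']:
    c=manip.capture(n);cv2.imwrite(f'pics/{n}0.png',c['color']);pickle.dump(c,open(n+'0.pkl','wb'));print(n,np.round(c['pose'],3).tolist())
E
```

```text
pics
{'time': 0.0, 'joint_pos': [1.194, 0.261, -0.139, 1.173, 0.0, 1.571], 'qvel': [-0.001, -0.001, 0.0, -0.001, 0.0, 0.002], 'joint_torque': [-0.003, -40.567, 25.392, 0.019, -0.0, -0.0], 'position': [0.193, 0.488, 0.244], 'orientation': [0.584, -0.398, 0.585, 0.397], 'wrist_force': [-0.244, -0.448, -0.048], 'torque': [0.041, 0.032, -0.05], 'gripper_width': 0.997}
scene [[0.274, 0.707, -0.653, 1.236], [0.962, -0.19, 0.197, -0.212], [0.016, -0.682, -0.732, 0.839], [0.0, 0.0, 0.0, 1.0]]
side [[-0.986, -0.116, 0.117, 0.433], [-0.165, 0.739, -0.653, 0.595], [-0.011, -0.663, -0.748, 0.758], [0.0, 0.0, 0.0, 1.0]]
wrist [[0.368, 0.895, 0.252, 0.129], [0.93, -0.354, -0.101, 0.513], [-0.002, 0.271, -0.963, 0.372], [0.0, 0.0, 0.0, 1.0]]
```

View pics/scene0.png

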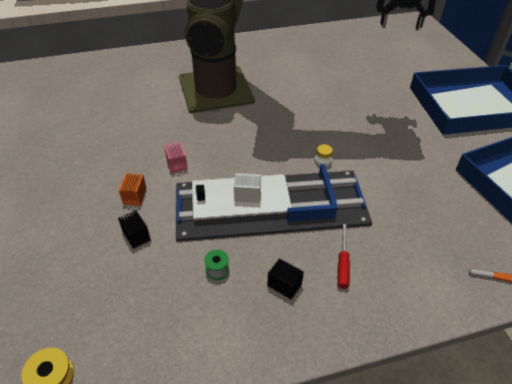

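View pics/side0.png

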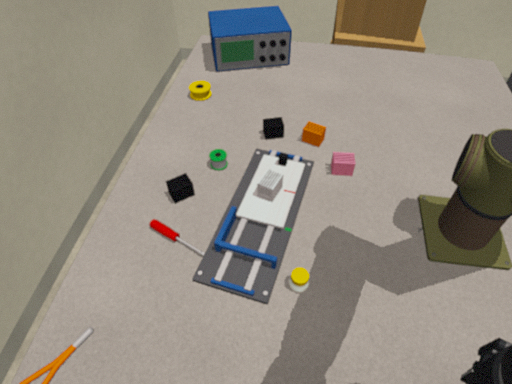

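View pics/wrist0.png

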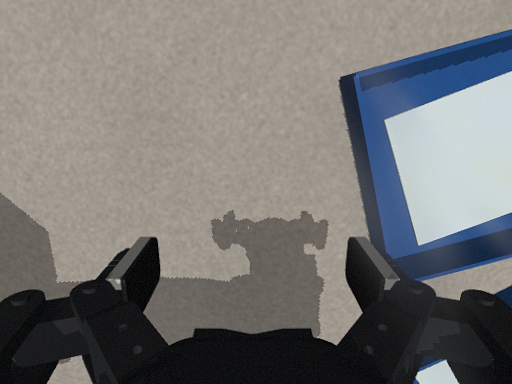

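Candidates for the heat sink in the scene view: silver on the carrier (248,188), pink (176,157), orange (133,189), black (134,229) and black block (286,279). The silver/aluminium one on the deck is meant. Next a close crop to check it.

```bash
python3 - <<'E'
from h import *
import pickle
c=pickle.load(open('scene0.pkl','rb'))['color'];cv2.imwrite('pics/sc1.png',cv2.resize(c[145:245,165:380],None,fx=3.7,fy=3.7,interpolation=cv2.INTER_CUBIC))
c=pickle.load(open('side0.pkl','rb'))['color'];cv2.imwrite('pics/si1.png',cv2.resize(c[140:305,185:325],None,fx=3.6,fy=3.6,interpolation=cv2.INTER_CUBIC))
E
```

```text
(no output)
```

View pics/sc1.png

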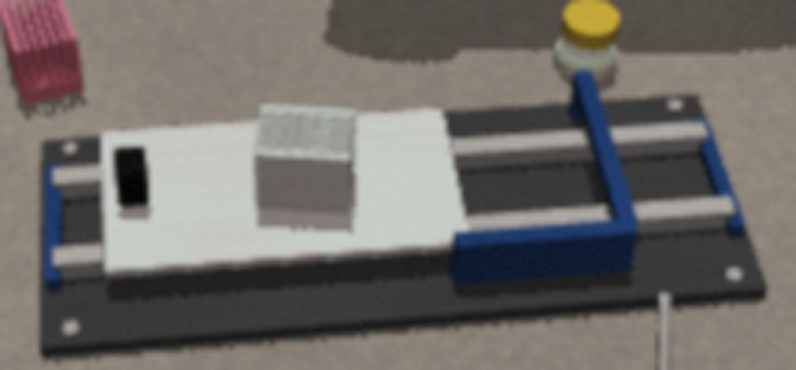

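View pics/si1.png

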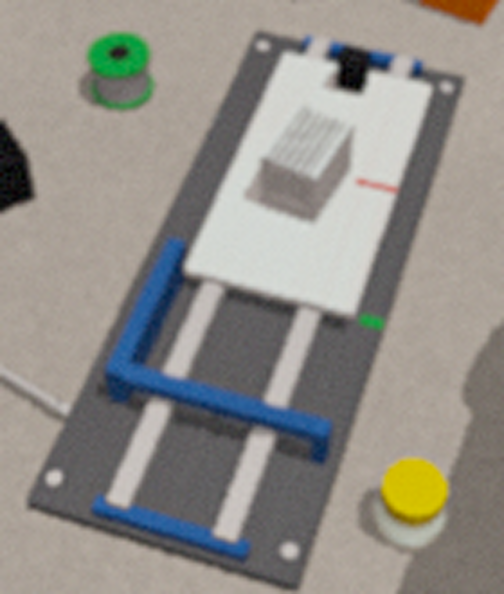

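The crop shows the silver finned sink on the white deck, with the black grip at the trailing end, the red pointer (side crop, 378,184), the green mark (371,322) and the blue fences. Next I measure the base.

```bash
cat >> h.py <<'E'
def fit(L,W):
    L=np.array(L);W=np.array(W);a=(L-L.mean(0));b=(W-W.mean(0))
    t=np.arctan2((a[:,0]*b[:,1]-a[:,1]*b[:,0]).sum(),(a*b).sum());R=np.array([[np.cos(t),-np.sin(t)],[np.sin(t),np.cos(t)]])
    o=W.mean(0)-R@L.mean(0); return t,o,R,W-(L@R.T+o)
E
python3 - <<'E'
from h import *
import pickle
S=pickle.load(open('scene0.pkl','rb'));D=pickle.load(open('side0.pkl','rb'))
cs=lambda p:(np.array(p)+.5)/3.7+[165,145]-.5
cd=lambda p:(np.array(p)+.5)/3.6+[185,140]-.5
L=[(-.09,-.23),(.09,-.23),(.09,.23),(-.09,.23)]
a=[onz(S,cs(p),.012)[:2] for p in [(42,142),(42,343),(765,288),(697,96)]]
b=[onz(D,cd(p),.012)[:2] for p in [(462,77),(260,31),(30,500),(298,580)]]
for w in (a,b,(np.array(a)+b)/2):
    t,o,R,r=fit(L,w);print('yaw',t,'o',o);print(np.round(r*1e3,1).tolist())
loc=lambda w:np.round((R.T@(w[:2]-o))*1e3,1)
print('fence inner corner top(55,135)',loc(onz(D,cd((130,362)),.049)))
print('mark',loc(onz(D,cd((360,322)),.012)),'pointer',loc(onz(D,cd((397,189)),.035)))
print('grip top',loc(onz(S,cs((131,174-12)),.069)),[loc(onz(S,cs(p),.069)) for p in [(114,149),(145,147),(148,205),(119,208)]])
print('hs scene top z.085',[loc(onz(S,cs(p),.085)) for p in [(262,105),(354,109),(352,157),(257,152)]], 'bot',[loc(onz(S,cs(p),.035)) for p in [(257,224),(352,229)]])
print('hs side top',[loc(onz(D,cd(p),.085)) for p in [(308,107),(354,128),(327,180),(263,158)]])
print('deck corners',[loc(onz(S,cs(p),.035)) for p in [(103,133),(442,110),(467,248),(105,272)]])
print('flux',onz(S,(325,150),.045),'spool',onz(S,(216,258),.04),'driver',onz(S,(344,228),.005),onz(S,(344,285),.01))
E
```

```text
yaw -0.16412419633266392 o [0.51968443 0.02905547]
[[2.7, 0.0], [-2.5, 3.0], [-1.6, -1.6], [1.3, -1.4]]
yaw -0.15929557332898217 o [0.5182953  0.02681889]
[[3.5, 2.9], [-2.9, 2.4], [-2.4, -1.0], [1.7, -4.3]]
yaw -0.1617163328362494 o [0.51898986 0.02793718]
[[3.1, 1.5], [-2.7, 2.7], [-2.0, -1.3], [1.5, -2.9]]
fence inner corner top(55,135) [ 53.9 133.3]
mark [-72.9  31.1] pointer [-70.1 -74.9]
grip top [  -6.5 -165.1] [array([ -19.1, -175.5]), array([ -18.9, -155.9]), array([  31.3, -155.6]), array([  32. , -173.4])]
hs scene top z.085 [array([-33.2, -80.1]), array([-23.7, -22.2]), array([ 18.4, -28.3]), array([  8.3, -86.4])] bot [array([ 23.1, -88.9]), array([ 33.5, -29.3])]
hs side top [array([  2.8, -87.4]), array([-34.2, -77.7]), array([-29.9, -24.9]), array([ 18. , -30.5])]
deck corners [array([ -68.6, -184.8]), array([-67.9,  43.7]), array([56.7, 40.8]), array([  53.5, -185.4])]
flux [0.40914925 0.2102844  0.045     ] spool [ 0.66790011 -0.13663641  0.04      ] driver [0.6380376  0.17372719 0.005     ] [0.78498302 0.11092606 0.01      ]
```

```bash
cat >> h.py <<'E'
from scipy.spatial.transform import Rotation as Ro
YAW=-0.1617;O=np.array([.5190,.0279]);RB=np.array([[np.cos(YAW),-np.sin(YAW)],[np.sin(YAW),np.cos(YAW)]])
def tool(s=None):
    s=s or manip.get_state();q=s['orientation'];M=Ro.from_quat([q[1],q[2],q[3],q[0]]).as_matrix()
    return np.array(s['position']),M
def rep(goal=None,jaw=None):
    s=manip.get_state();p,M=tool(s);z=M[:,2]
    print('t',round(s['time'],2),'p',np.round(p*1e3,1),'jawdeg',round(np.degrees(np.arctan2(z[1],z[0])),2),'down',np.round(M[:,0],3),'F',np.round(s['wrist_force'],1),'T',np.round(s['torque'],2),'w',round(float(s['gripper_width']),3),'q6',round(s['joint_pos'][5],2))
    if goal is not None: print('delta mm',np.round((np.array(goal)-p)*1e3,1))
loc=lambda w:RB.T@(np.array(w)[:2]-O)
wor=lambda l:RB@np.array(l)+O
E
python3 - <<'E'
from h import *
g=wor([-.0065,-.165]);print('grip',g,'base y deg',90+np.degrees(YAW))
rep([*g,.2]); print('seat',wor([.033,.105]))
E
```

```text
grip [ 0.48602041 -0.1339011 ] base y deg 80.73527245273459
t 0.15 p [193.  487.7 244.6] jawdeg 68.41 down [-0.001 -0.001 -1.   ] F [0.4 0.2 0. ] T [-0.01  0.    0.06] w 0.998 q6 1.57
delta mm [ 293.  -621.6  -44.6]
seat [0.56847412 0.1262174 ]
```

Request:
move_arm(rows=[[0, 40, -40, 0, -7], [0, 60, -80, 0, -14], [0, 80, -120, 0, -21], [0, 100, -160, 0, -28], [0, 120, -200, 0, -35], [0, 140, -240, 0, -42], [0, 160, -280, 0, -49], [0, 180, -320, 0, -56], [0, 200, -360, 0, -63], [0, 215, -400, 0, -70]])

```text
time: 0.98
position: [0.393, 0.1227, 0.2453]
orientation: [0.707, 0.012, 0.707, -0.012]
wrist_force: [0.2, 0.7, -0.9]
gripper_width: 1.0
```

Request:
move_arm(rows=[[0, 15, -40, 0, -7], [0, 35, -80, 0, -8], [0, 50, -120, 0, -8], [0, 64, -160, 0, -8], [0, 72, -190, 0, -8], [0, 78, -222, 0, -8], [0, 78, -222, 0, -8], [0, 78, -222, 0, -8], [0, 78, -222, 0, -8]])

```text
time: 1.73
position: [0.4698, -0.0971, 0.2449]
orientation: [0.704, 0.06, 0.705, -0.059]
wrist_force: [0.3, -0.2, 0.3]
gripper_width: 0.999
```

```bash
python3 - <<'E'
from h import *
import pickle
rep([*wor([-.0065,-.165]),.2])
c=manip.capture('wrist');cv2.imwrite('pics/w1.png',c['color']);pickle.dump(c,open('w1.pkl','wb'))
print(proj(c,[[*wor(l),z] for l,z in [((-.0185,-.155),.069),((.0055,-.155),.069),((.0055,-.175),.069),((-.0185,-.175),.069),((-.0675,-.185),.035),((.0545,-.185),.035)]]).round(1).tolist())
E
```

```text
t 1.73 p [469.8 -97.1 244.9] jawdeg -9.61 down [-0.001  0.001 -1.   ] F [ 0.3 -0.2  0.3] T [ 0.05  0.07 -0.05] w 0.999 q6 1.53
delta mm [ 16.2 -36.8 -44.9]
[[263.2, 194.0], [287.0, 193.9], [286.6, 212.6], [263.1, 212.7], [219.1, 210.8], [326.3, 210.2]]
```

View pics/w1.png

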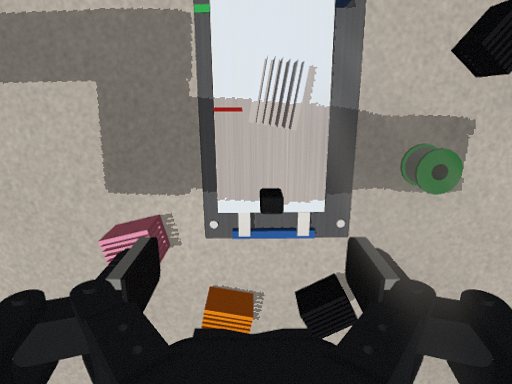

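The wrist view shows the grip at about (271,200), the sink at (282,92), the pointer at (228,109) and the green mark at (202,8). I refine from this picture.

```bash
python3 - <<'E'
from h import *
import pickle
c=pickle.load(open('w1.pkl','rb'))
im=c['color'];cv2.imwrite('pics/w1a.png',cv2.resize(im[170:245,195:360],None,fx=4.8,fy=4.8,interpolation=cv2.INTER_CUBIC))
cv2.imwrite('pics/w1b.png',cv2.resize(im[40:140,200:350],None,fx=5,fy=5,interpolation=cv2.INTER_CUBIC))
E
```

```text
(no output)
```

View pics/w1a.png

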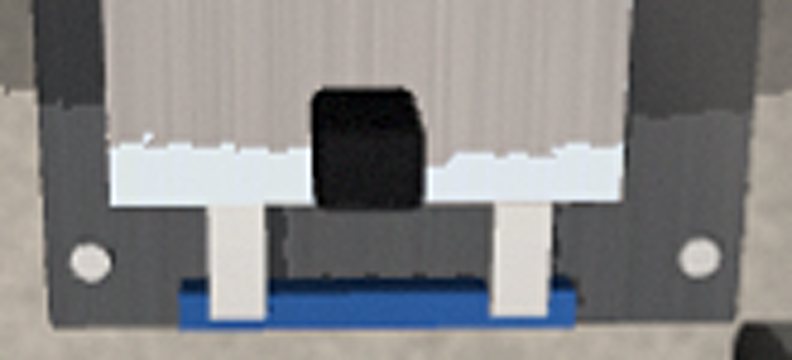

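View pics/w1b.png

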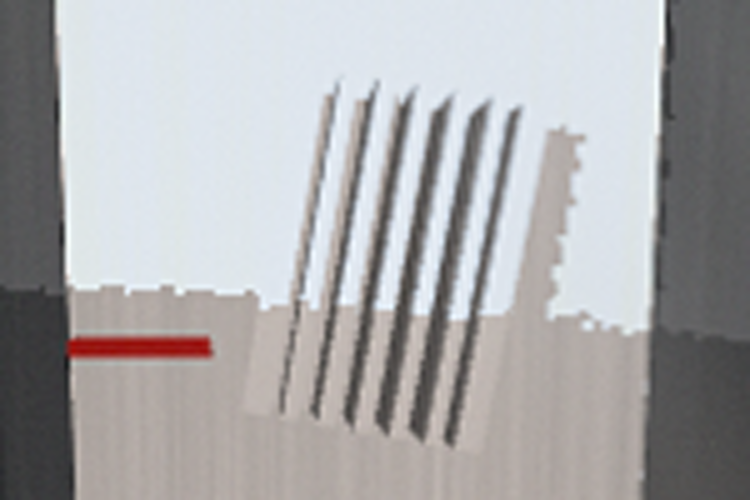

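```bash
python3 - <<'E'
from h import *
import pickle
c=pickle.load(open('w1.pkl','rb'))
print('cam loc',loc(c['pose'][:2,3]),c['pose'][2,3])
ca=lambda p:(np.array(p)+.5)/4.8+[195,170]-.5
cb=lambda p:(np.array(p)+.5)/5+[200,40]-.5
f=lambda p,z,t=ca:np.round(loc(onz(c,t(p),z))*1e3,1)
print('plate',f((52,327),.012),f((737,322),.012),'bolts',f((90,262),.012),f((700,258),.012),'deck',f((110,206),.035),f((620,200),.035))
print('grip top face',[f(p,.069) for p in [(312,88),(412,88),(424,208),(318,208),(424,120)]],'base',[f(p,.035) for p in [(312,88),(412,88),(424,208),(318,208)]])
print('pointer',f((68,348),.035,cb),'deck edges',f((75,480),.035,cb),f((645,480),.035,cb),f((60,60),.035,cb),f((662,60),.035,cb))
print('hs bottom .085',[f(p,.085,cb) for p in [(245,412),(483,452)]],'top line fin',f((333,90),.085,cb),f((283,412),.085,cb),f((518,110),.085,cb),f((450,445),.085,cb))
print('mark',np.round(loc(onz(c,(203,8),.012))*1e3,1),f((210,8),.012,lambda p:p))
E
```

```text
cam loc [-0.02856777 -0.06263527] 0.37287646053885104
plate [ -88.5 -228.9] [  89.7 -228.7] bolts [ -77.8 -210.8] [  78.7 -210.7] deck [ -69.4 -187.1] [  51.7 -186.3]
grip top face [array([ -22.1, -148.6]), array([  -1.3, -148.7]), array([   1.8, -175.4]), array([ -20.8, -175.2]), array([   1.4, -155.7])] base [array([ -21.4, -158.2]), array([   1.8, -158.4]), array([   5.2, -188. ]), array([ -20. , -187.8])]
pointer [-69.9 -72.5] deck edges [ -69.4 -100. ] [  52.2 -100.6] [-69.4 -16.2] [ 51.2 -16.7]
hs bottom .085 [array([-32.4, -82.5]), array([ 10.6, -89.8])] top line fin [-16.8 -28.2] [-25.5 -82.5] [ 15.  -31.6] [  4.6 -88.6]
mark [-79.6  29.7] [-72.4  29.6]
```

```bash
python3 - <<'E'
from h import *
rep([*wor([-.0095,-.1655]),.056])
E
```

```text
t 1.78 p [469.8 -96.6 245. ] jawdeg -9.54 down [-0.001  0.001 -1.   ] F [-0.1  0.7 -0.2] T [-0.02 -0.01  0.01] w 1.001 q6 1.53
delta mm [  13.2  -37.4 -189. ]
```

Request:
move_arm(rows=[[0, 7, -19, -40, 0], [0, 13, -37, -75, 0], [0, 13, -37, -110, 0], [0, 13, -37, -140, 0], [0, 13, -37, -165, 0], [0, 13, -37, -180, 0], [0, 13, -37, -188, 0], [0, 13, -37, -188, 0]])

```text
time: 2.45
position: [0.4819, -0.1327, 0.0558]
orientation: [0.703, 0.059, 0.706, -0.058]
wrist_force: [-0.1, -0.5, 0.1]
gripper_width: 1.005
```

Request:
move_arm(rows=[[0.5, 0, 0, 0, 0], [0.7, 0, 0, 0, 0], [0.9, 0, 0, 0, 0], [1, 0, 0, 0, 0], [1, 0, 0, 0, 0], [1, 0, 0, 0, 0], [1, 0, 0, 0, 0], [1, 0, 0, 0, 0], [1, 0, 0, 0, 0]], squeeze=70)

```text
time: 3.2
position: [0.4832, -0.1345, 0.0585]
orientation: [0.705, 0.059, 0.705, -0.059]
wrist_force: [-2.8, 1.0, 8.3]
gripper_width: 0.262
```

```bash
python3 - <<'E'
from h import *
rep()
c=manip.capture('wrist');cv2.imwrite('pics/w2.png',c['color'])
E
```

```text
t 3.2 p [ 483.2 -134.5   58.5] jawdeg -9.58 down [ 0. -0. -1.] F [-2.8  1.   8.3] T [0.13 0.58 0.15] w 0.262 q6 1.47
```

View pics/w2.png

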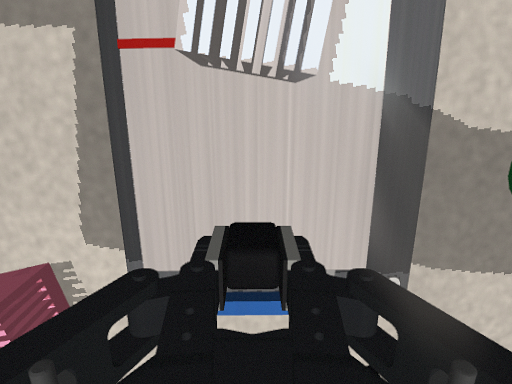

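Request:
move_arm(rows=[[1, 0.5, 3, 1, 0], [1, 1.5, 10, 1, 0], [1, 3, 19, 1, 0], [1, 4.6, 28, 1, 0], [1, 6.1, 37.5, 1, 0], [1, 7.7, 47, 1, 0], [1, 9.2, 56.5, 1, 0], [1, 10.8, 66, 1, 0], [1, 12.2, 74, 1, 0], [1, 13, 79, 1, 0]])

```text
time: 4.08
position: [0.4962, -0.0536, 0.0585]
orientation: [0.704, 0.059, 0.705, -0.058]
wrist_force: [-3.1, -0.0, 5.1]
gripper_width: 0.268
```

```bash
python3 - <<'E'
from h import *
import pickle
rep()
p,_=tool();print('tcp loc',loc(p)*1e3)
c=manip.capture('side');cv2.imwrite('pics/d2.png',cv2.resize(c['color'][140:305,185:325],None,fx=3.6,fy=3.6,interpolation=cv2.INTER_CUBIC))
E
```

```text
t 4.08 p [496.2 -53.6  58.5] jawdeg -9.52 down [-0.001  0.001 -1.   ] F [-3.1 -0.   5.1] T [-0.17  0.61  0.06] w 0.268 q6 1.63
tcp loc [ -9.35686604 -84.14092214]
```

View pics/d2.png

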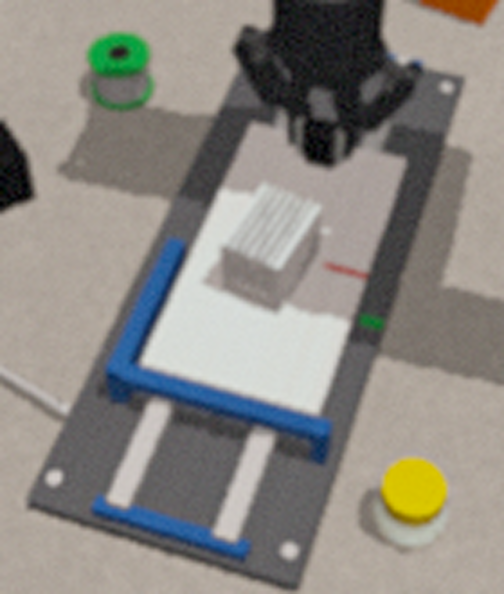

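```bash
python3 - <<'E'
from h import *
import pickle
c=manip.capture('side')
cd=lambda p:(np.array(p)+.5)/3.6+[185,140]-.5
im=c['color'].astype(int)
b,g,r=im[...,0],im[...,1],im[...,2]
m=((r>g+50)&(r>b+50));m[:, :270]=0;m[:205]=0;m[230:]=0;m[:,290:]=0
ys,xs=np.nonzero(m);print(len(xs));
for x in sorted(set(xs)): print(x,ys[xs==x].mean(),loc(onz(c,(x,ys[xs==x].mean()),.035))*1e3)
m=((g>r+60)&(g>b+40));m[:200]=0;m[:,:270]=0
ys,xs=np.nonzero(m);print(xs.min(),xs.max())
for x in sorted(set(xs)): print(x,ys[xs==x].mean(),loc(onz(c,(x,ys[xs==x].mean()),.012))*1e3)
E
```

```text
11
276 214.0 [-43.32629003   9.71680418]
277 214.0 [-45.69563753   8.93709309]
278 214.0 [-48.06505964   8.15747977]
279 215.0 [-51.3057193   10.38001188]
280 215.0 [-53.66999113   9.60232571]
281 215.0 [-56.03436633   8.82473199]
282 215.0 [-58.39885415   8.04722775]
283 216.0 [-61.60963126  10.26544147]
284 216.0 [-63.96907536   9.4898538 ]
285 216.0 [-66.32866066   8.71435036]
286 216.0 [-68.68839641   7.93892818]
285 290
285 229.0 [-73.72552079  30.63090767]
286 228.5 [-75.68671208  28.39242825]
287 228.5 [-78.05564033  27.61434541]
288 229.0 [-80.82464474  28.29920299]
289 229.5 [-83.58791179  28.98276038]
290 229.5 [-85.95231033  28.20674552]
```

Request:
move_arm(rows=[[1, 0.5, 3, 0, 0], [1, 1, 6, 0, 0], [1, 1, 6, 0, 0], [1, 1, 6, 0, 0]])

```text
time: 4.52
position: [0.4972, -0.0479, 0.0585]
orientation: [0.704, 0.059, 0.705, -0.058]
wrist_force: [-3.1, 1.3, 5.4]
gripper_width: 0.264
```

Request:
move_arm(rows=[[1, 0.6, 4, 0, 0], [1, 0.6, 4, 0, 0], [1, 0.6, 4, 0, 0]])

```text
time: 4.77
position: [0.4977, -0.0445, 0.0585]
orientation: [0.704, 0.059, 0.705, -0.059]
wrist_force: [-3.3, -0.6, 6.0]
gripper_width: 0.264
```

Request:
move_arm(rows=[[1, 0.3, 2, 0, 0], [1, 0.3, 2, 0, 0], [1, 0.3, 2, 0, 0]])

```text
time: 5.02
position: [0.4978, -0.0441, 0.0585]
orientation: [0.704, 0.058, 0.705, -0.06]
wrist_force: [-4.1, -6.5, 6.3]
gripper_width: 0.266
```

Request:
move_arm(rows=[[1, 0.3, 2, 0, 0], [1, 0.3, 2, 0, 0], [1, 0.3, 2, 0, 0]])

```text
time: 5.27
position: [0.4978, -0.0438, 0.0585]
orientation: [0.704, 0.057, 0.705, -0.062]
wrist_force: [-4.0, -11.3, 7.0]
gripper_width: 0.261
```

Request:
move_arm(rows=[[1, 0.3, 2, 0, 0], [1, 0.3, 2, 0, 0], [1, 0.3, 2, 0, 0]])

```text
time: 5.52
position: [0.4978, -0.0435, 0.0585]
orientation: [0.704, 0.056, 0.705, -0.064]
wrist_force: [-5.0, -16.7, 6.9]
gripper_width: 0.266
```

Request:
move_arm(rows=[[1, 0.3, 2, 0, 0], [1, 0.3, 2, 0, 0], [1, 0.3, 2, 0, 0]])

```text
time: 5.77
position: [0.498, -0.0427, 0.0585]
orientation: [0.704, 0.055, 0.705, -0.065]
wrist_force: [-6.3, -19.5, 7.2]
gripper_width: 0.264
```

Request:
move_arm(rows=[[1, 0.3, 2, 0, 0], [1, 0.3, 2, 0, 0], [1, 0.3, 2, 0, 0]])

```text
time: 6.02
position: [0.498, -0.0422, 0.0585]
orientation: [0.704, 0.054, 0.705, -0.066]
wrist_force: [-6.6, -25.0, 7.6]
gripper_width: 0.258
```

```bash
python3 - <<'E'
from h import *
rep()
c=manip.capture('side');cv2.imwrite('pics/d3.png',cv2.resize(c['color'][140:305,185:325],None,fx=3.6,fy=3.6,interpolation=cv2.INTER_CUBIC))
c=manip.capture('scene');cv2.imwrite('pics/s3.png',cv2.resize(c['color'][125:245,165:380],None,fx=3.7,fy=3.7,interpolation=cv2.INTER_CUBIC))
E
```

```text
t 6.02 p [498.  -42.2  58.5] jawdeg -9.78 down [-0.003 -0.017 -1.   ] F [ -6.6 -25.    7.6] T [-4.07  1.16  0.43] w 0.258 q6 1.67
```

View pics/d3.png

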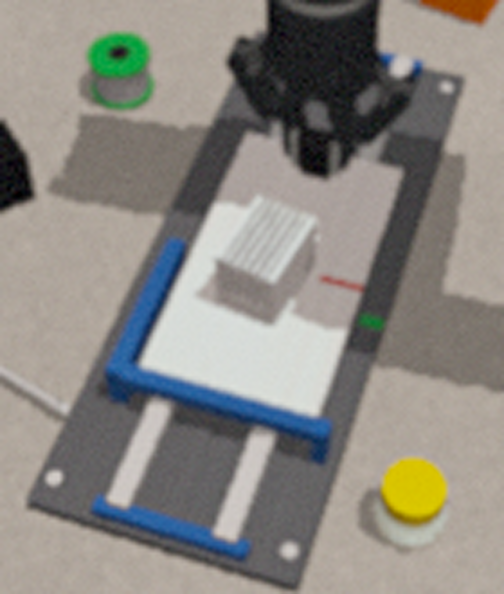

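View pics/s3.png

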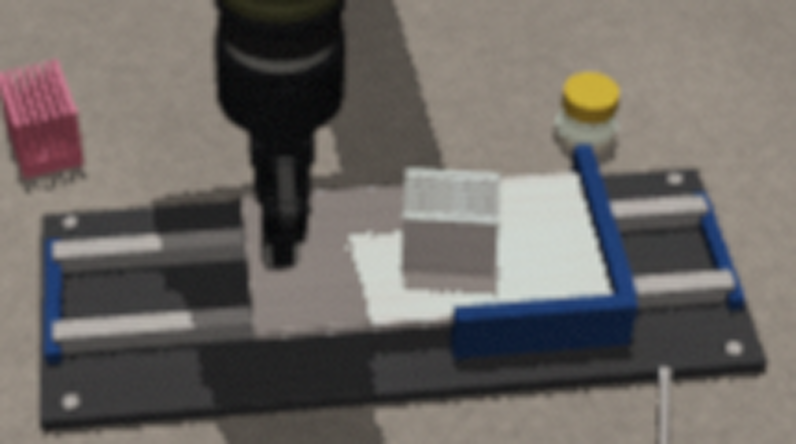

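Request:
move_arm(rows=[[1, 0.3, 2, 0, 0], [1, 0.3, 2, 0, 0], [1, 0.3, 2, 0, 0]])

```text
time: 6.37
position: [0.4996, -0.033, 0.0585]
orientation: [0.704, 0.059, 0.705, -0.059]
wrist_force: [-3.7, -0.8, 5.7]
gripper_width: 0.263
```

```bash
python3 - <<'E'
from h import *
rep()
c=manip.capture('wrist');cv2.imwrite('pics/w3.png',c['color'])
E
```

```text
t 6.37 p [499.6 -33.   58.5] jawdeg -9.6 down [-0.  0. -1.] F [-3.7 -0.8  5.7] T [-0.32  0.53  0.16] w 0.263 q6 1.67
```

View pics/w3.png

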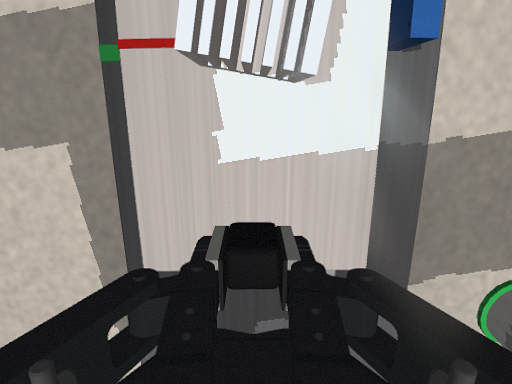

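```bash
python3 - <<'E'
from h import *
c=manip.capture('wrist')
print('ptr',loc(onz(c,(120,44),.035))*1e3,'mark',loc(onz(c,(118,52),.012))*1e3,loc(onz(c,(102,52.5),.012))*1e3)
f=lambda u,v,z:np.round(loc(onz(c,(u,v),z))*1e3,1)
print('fence top end', f(442,38,.049),f(392,38,.049),'tcp',loc(tool()[0])*1e3)
E
```

```text
ptr [-68.95199037  30.04134217] mark [-79.40968695  29.89754249] [-87.89062636  29.82852398]
fence top end [67.8 29.8] [47.1 29.5] tcp [ -9.36607907 -63.17583155]
```

Request:
move_arm(rows=[[0, 0, 0, 0, 0], [0, 0, 0, 0, 0], [0, 0, 0, 0, 0], [0, 0, 0, 0, 0], [0, 0, 0, 0, 0], [0, 0, 0, 20, 0], [0, 0, 0, 50, 0], [0, 0, 0, 85, 0], [0, 0, 0, 120, 0]])

```text
time: 7.22
position: [0.4991, -0.0333, 0.1791]
orientation: [0.704, 0.059, 0.705, -0.059]
wrist_force: [0.8, -1.3, -0.3]
gripper_width: 1.003
```

Request:
move_arm(rows=[[0, 5, 25, 20, 0], [0, 5, 30, 20, 0], [0, 5, 30, 20, 0], [0, 5, 30, 20, 0]])

```text
time: 7.55
position: [0.5042, -0.0033, 0.1975]
orientation: [0.704, 0.059, 0.705, -0.059]
wrist_force: [-0.7, 0.2, -0.5]
gripper_width: 1.0
```

```bash
python3 - <<'E'
from h import *
import pickle
rep()
c=manip.capture('wrist');cv2.imwrite('pics/w4.png',c['color']);pickle.dump(c,open('w4.pkl','wb'))
print('cam loc',loc(c['pose'][:2,3]),c['pose'][2,3])
E
```

```text
t 7.55 p [504.2  -3.3 197.5] jawdeg -9.54 down [-0.001 -0.    -1.   ] F [-0.7  0.2 -0.5] T [-0.01  0.03 -0.01] w 1.0 q6 1.73
cam loc [-0.00989062  0.0355851 ] 0.32535668140629564
```

View pics/w4.png

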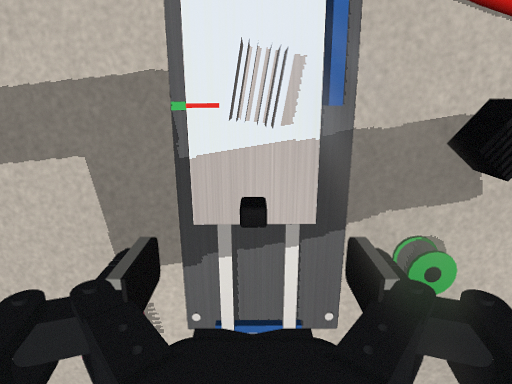

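```bash
python3 - <<'E'
from h import *
import pickle
c=pickle.load(open('w4.pkl','rb'))
cv2.imwrite('pics/w4a.png',cv2.resize(c['color'][25:140,205:330],None,fx=5.2,fy=5.2,interpolation=cv2.INTER_CUBIC))
E
```

```text
(no output)
```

View pics/w4a.png

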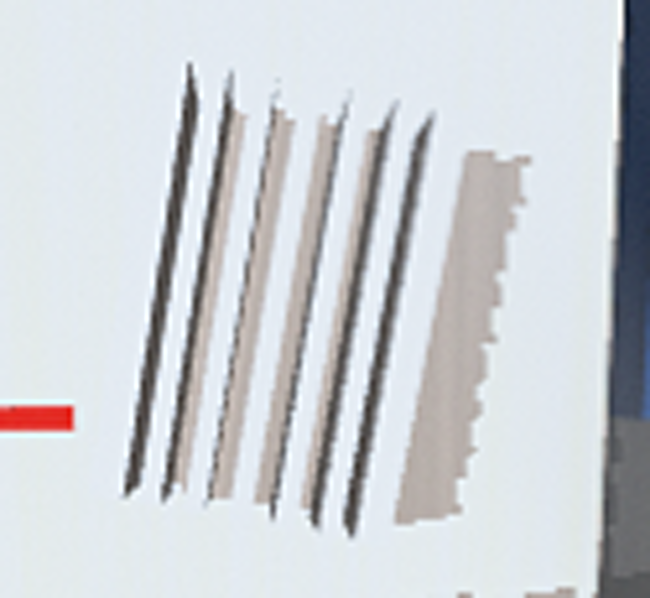

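```bash
python3 - <<'E'
from h import *
import pickle
c=pickle.load(open('w4.pkl','rb'))
ca=lambda p:(np.array(p)+.5)/5.2+[205,25]-.5
f=lambda p,z:loc(onz(c,ca(p),z))*1e3
A=np.array([f(p,.085) for p in [(127,492),(187,70),(429,118),(350,532)]])
print(A.round(1)); d=A[1]-A[0];e=A[2]-A[3]
for v in(d,e): print(np.hypot(*v),np.degrees(np.arctan2(-v[0],v[1])))
print('centre',A.mean(0), 'w', np.hypot(*(A[0]-A[3])),np.hypot(*(A[1]-A[2])))
hc=wor(A.mean(0)/1e3);print(hc)
rep([*hc,.075])
E
```

```text
[[-27.6  20.8]
 [-18.2  77.1]
 [ 14.7  70.9]
 [  4.5  15. ]]
57.06454102725757 -9.48993316008547
56.82652122858745 -10.32756091067284
centre [-6.66531346 45.9471062 ] w 32.67180175699131 33.50670078978603
[0.51981895 0.07432082]
t 7.6 p [503.6  -3.7 196.9] jawdeg -9.58 down [-0.003 -0.    -1.   ] F [-0.5  0.2  0. ] T [-0.03  0.04  0.  ] w 1.002 q6 1.73
delta mm [  16.2   78.  -121.9]
```

Request:
move_arm(rows=[[0, 4, 25, 0, -3], [0, 10, 52, 0, -7], [0, 16, 78, 0, -9.6], [0, 16, 78, -30, -9.6], [0, 16, 78, -65, -9.6], [0, 16, 78, -95, -9.6], [0, 16, 78, -115, -9.6], [0, 16, 78, -128, -9.6], [0, 16, 78, -128, -9.6]])

```text
time: 8.35
position: [0.5164, 0.0733, 0.0656]
orientation: [0.694, 0.117, 0.701, -0.119]
wrist_force: [-0.7, 1.1, -0.1]
gripper_width: 1.001
```

```bash
python3 - <<'E'
from h import *
rep()
c=manip.capture('wrist');cv2.imwrite('pics/w5.png',c['color'])
E
```

```text
t 8.35 p [516.4  73.3  65.6] jawdeg -19.24 down [-0.01  -0.002 -1.   ] F [-0.7  1.1 -0.1] T [-0.04 -0.01 -0.01] w 1.001 q6 2.05
```

View pics/w5.png

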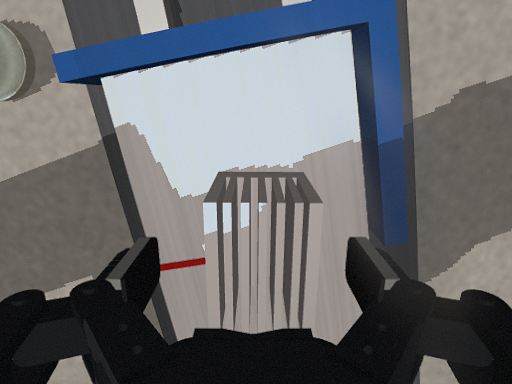

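The fins line up with the jaws, with the sink centred at about column 263 between the fingers. I close on it.

Request:
move_arm(rows=[[0, 2, 0, 2, 0], [0.2, 2, 0, 2, 0], [0.4, 2, 0, 2, 0], [0.6, 2, 0, 2, 0], [0.8, 2, 0, 2, 0], [0.8, 2, 0, 2, 0], [0.8, 2, 0, 2, 0], [0.8, 2, 0, 2, 0]], squeeze=60)

```text
time: 9.07
position: [0.5231, 0.0748, 0.0735]
orientation: [0.698, 0.118, 0.697, -0.118]
wrist_force: [-2.6, 1.4, 5.1]
gripper_width: 0.509
```

```bash
python3 - <<'E'
from h import *
rep(); p,M=tool();print(loc(p)*1e3)
c=manip.capture('wrist');cv2.imwrite('pics/w6.png',c['color'])
E
```

```text
t 9.07 p [523.1  74.8  73.5] jawdeg -19.18 down [ 0.001  0.    -1.   ] F [-2.6  1.4  5.1] T [0.06 0.42 0.03] w 0.509 q6 2.05
[-3.5200478  46.91508469]
```

View pics/w6.png

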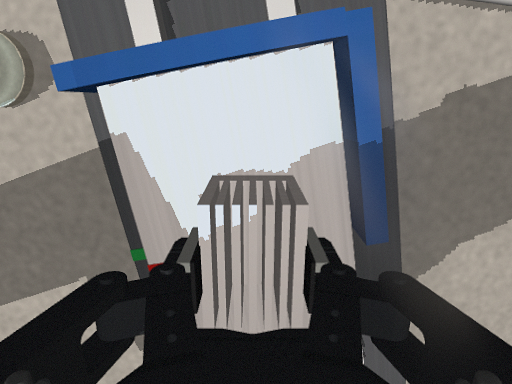

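Request:
move_arm(rows=[[0.8, 0, 0, 0, 3], [0.8, 3, 3, 0, 6], [0.8, 8, 9, 0, 9], [0.8, 14, 16, 0, 9.9], [0.8, 20, 23, 0, 9.9], [0.8, 26, 30, 0, 9.9], [0.8, 32, 37, 0, 9.9], [0.8, 36, 42, 0, 9.9], [0.8, 38, 45, 0, 9.9], [0.8, 38, 45, 0, 9.9]])

```text
time: 9.95
position: [0.561, 0.1185, 0.0735]
orientation: [0.705, 0.056, 0.704, -0.058]
wrist_force: [-2.2, -3.6, 6.4]
gripper_width: 0.507
```

```bash
python3 - <<'E'
from h import *
import pickle
rep(); p,M=tool();print(loc(p)*1e3)
c=manip.capture('wrist');cv2.imwrite('pics/w7.png',c['color']);pickle.dump(c,open('w7.pkl','wb'))
c=manip.capture('scene');cv2.imwrite('pics/s7.png',cv2.resize(c['color'][125:245,165:380],None,fx=3.7,fy=3.7,interpolation=cv2.INTER_CUBIC))
E
```

```text
t 9.95 p [561.  118.5  73.5] jawdeg -9.3 down [ 0.001 -0.003 -1.   ] F [-2.2 -3.6  6.4] T [-0.72  0.48  0.06] w 0.507 q6 1.94
[26.82218325 96.21282897]
```

View pics/w7.png

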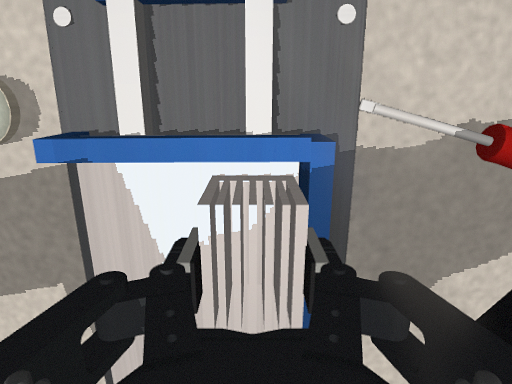

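View pics/s7.png

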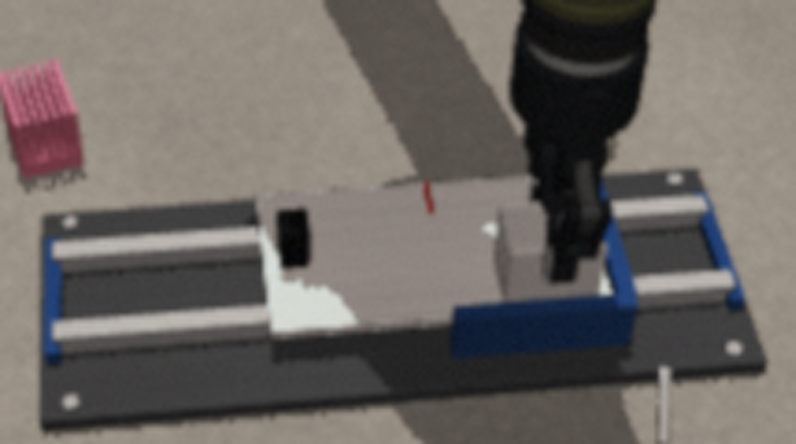

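Request:
move_arm(rows=[[0.8, 0.5, 3, 0, 0], [0.8, 1.0, 6, 0, 0], [0.8, 1.3, 8, 0, 0], [0.8, 1.3, 8, 0, 0], [0.8, 1.3, 8, 0, 0]])

```text
time: 10.47
position: [0.5626, 0.1265, 0.0735]
orientation: [0.705, 0.057, 0.704, -0.058]
wrist_force: [-1.2, -4.3, 5.0]
gripper_width: 0.501
```

Request:
move_arm(rows=[[0.8, 0.5, 2, 0, 0], [0.8, 0.5, 2, 0, 0], [0.8, 0.5, 2, 0, 0]])

```text
time: 10.72
position: [0.563, 0.1283, 0.0735]
orientation: [0.705, 0.057, 0.704, -0.058]
wrist_force: [0.2, -4.3, 5.3]
gripper_width: 0.506
```

Request:
move_arm(rows=[[0.8, 2, -0.3, 0, 0], [0.8, 4, -0.6, 0, 0], [0.8, 5, -0.8, 0, 0], [0.8, 5, -0.8, 0, 0], [0.8, 5, -0.8, 0, 0]])

```text
time: 11.13
position: [0.5644, 0.128, 0.0735]
orientation: [0.703, 0.057, 0.706, -0.058]
wrist_force: [-8.2, -1.5, 12.4]
gripper_width: 0.501
```

```bash
python3 - <<'E'
from h import *
import pickle
rep(); p,M=tool();print(loc(p)*1e3)
c=manip.capture('wrist');cv2.imwrite('pics/w8.png',c['color'][100:340]);pickle.dump(c,open('w8.pkl','wb'))
c=manip.capture('scene');cv2.imwrite('pics/s8.png',cv2.resize(c['color'][150:245,270:380],None,fx=6,fy=6,interpolation=cv2.INTER_CUBIC))
E
```

```text
t 11.13 p [564.4 128.   73.5] jawdeg -9.29 down [-0.005 -0.001 -1.   ] F [-8.2 -1.5 12.4] T [-0.35  1.66  0.05] w 0.501 q6 1.96
[ 28.71654364 106.14311398]
```

View pics/w8.png

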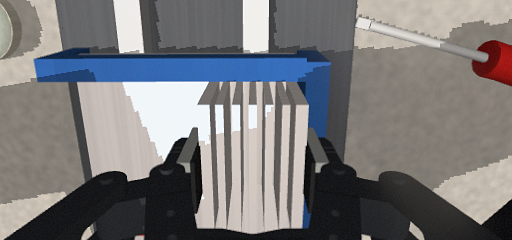

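View pics/s8.png

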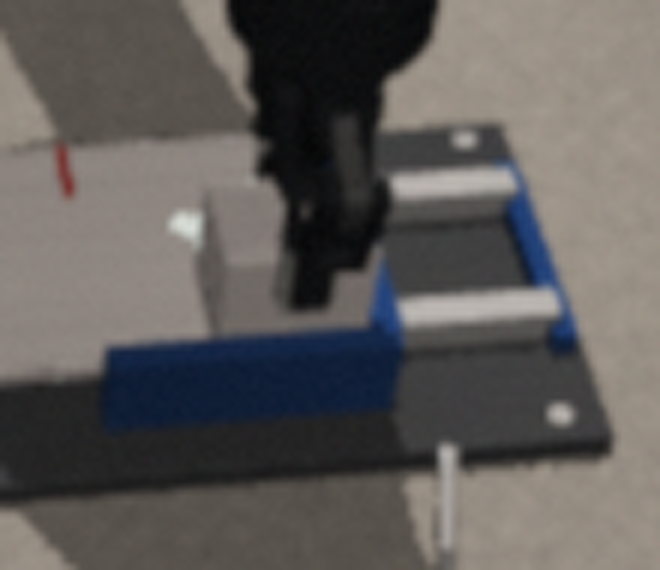

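Request:
move_arm(rows=[[0.8, 0, 0, 1, 0], [0.8, 0, 0, 2, 0], [0.8, 0, 0, 2, 0]])

```text
time: 11.48
position: [0.5664, 0.1278, 0.0739]
orientation: [0.704, 0.057, 0.705, -0.058]
wrist_force: [-2.6, -3.4, -1.6]
gripper_width: 0.499
```

```bash
python3 - <<'E'
from h import *
import pickle
rep(); p,M=tool();print(loc(p)*1e3)
c=pickle.load(open('w8.pkl','rb'))
im=cv2.convertScaleAbs(c['color'][130:250,190:350],alpha=1.3,beta=20)
cv2.imwrite('pics/w8a.png',cv2.resize(im,None,fx=4.8,fy=4.8,interpolation=cv2.INTER_CUBIC))
for x in (.0507,.055):
  print(x,proj(c,[[*wor([x,y]),.049] for y in (.04,.08,.135)]).round(0).tolist(),proj(c,[[*wor([x,y]),.035] for y in (.135,.08)]).round(0).tolist())
E
```

```text
t 11.48 p [566.4 127.8  73.9] jawdeg -9.29 down [-0.002 -0.002 -1.   ] F [-2.6 -3.4 -1.6] T [-0.72  0.48  0.06] w 0.499 q6 1.96
[ 30.72677499 106.27694337]
0.0507 [[291.0, 338.0], [294.0, 279.0], [298.0, 182.0]] [[295.0, 175.0], [291.0, 266.0]]
0.055 [[299.0, 338.0], [302.0, 279.0], [307.0, 182.0]] [[302.0, 175.0], [298.0, 266.0]]
```

View pics/w8a.png

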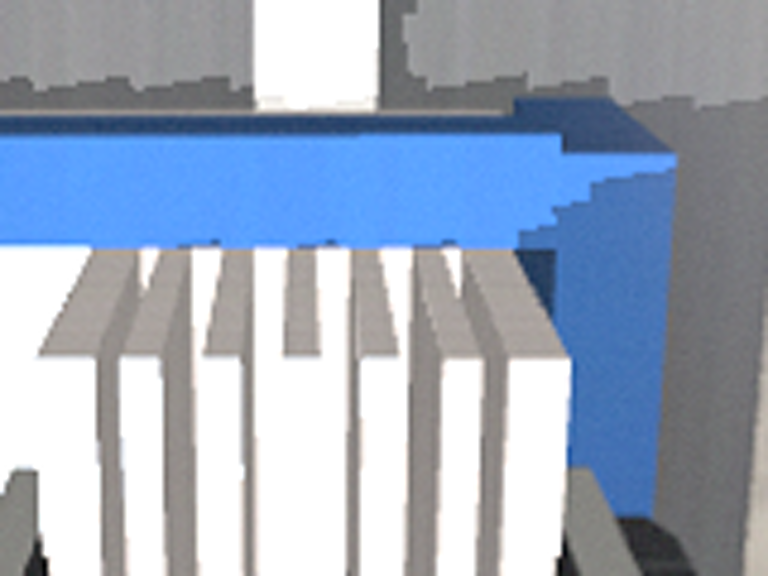

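The crop shows the sink square, with about 4 mm still open to the back fence (the dark strip at 515–553). The block was deck friction from pressing down. I continue towards the back fence.

Request:
move_arm(rows=[[0.8, 1, -0.2, 0, 0], [0.8, 2, -0.3, 0, 0], [0.8, 2, -0.3, 0, 0]])

```text
time: 11.73
position: [0.5677, 0.1276, 0.0736]
orientation: [0.703, 0.057, 0.706, -0.058]
wrist_force: [-4.5, -4.7, 0.8]
gripper_width: 0.501
```

Request:
move_arm(rows=[[0.8, 1, -0.2, 0, 0], [0.8, 2, -0.3, 0, 0], [0.8, 2, -0.3, 0, 0]])

```text
time: 11.98
position: [0.5691, 0.1274, 0.0736]
orientation: [0.703, 0.057, 0.707, -0.058]
wrist_force: [-6.4, -3.2, 1.9]
gripper_width: 0.504
```

Request:
move_arm(rows=[[0.8, 1, -0.2, 0, 0], [0.8, 2, -0.3, 0, 0], [0.8, 2, -0.3, 0, 0]])

```text
time: 12.23
position: [0.5692, 0.1274, 0.0736]
orientation: [0.702, 0.057, 0.708, -0.058]
wrist_force: [-9.4, -3.2, 5.8]
gripper_width: 0.503
```

Request:
move_arm(rows=[[0.8, 0.2, 1, 0, 0], [0.8, 0.3, 2, 0, 0], [0.8, 0.3, 2, 0, 0]])

```text
time: 12.48
position: [0.5692, 0.1275, 0.0737]
orientation: [0.702, 0.055, 0.708, -0.059]
wrist_force: [-10.8, -8.2, 6.4]
gripper_width: 0.505
```

Request:
move_arm(rows=[[0.8, 0.2, 1, 0, 0], [0.8, 0.3, 2, 0, 0], [0.8, 0.3, 2, 0, 0]])

```text
time: 12.73
position: [0.5692, 0.1277, 0.0738]
orientation: [0.702, 0.054, 0.708, -0.061]
wrist_force: [-11.7, -12.9, 9.4]
gripper_width: 0.504
```

Request:
move_arm(rows=[[0.8, 0.2, 1, 0, 0], [0.8, 0.3, 2, 0, 0], [0.8, 0.3, 2, 0, 0]])

```text
time: 12.98
position: [0.5692, 0.1279, 0.0739]
orientation: [0.702, 0.053, 0.708, -0.063]
wrist_force: [-10.2, -17.0, 11.8]
gripper_width: 0.502
```

```bash
python3 - <<'E'
from h import *
import pickle
rep(); p,M=tool();print(loc(p)*1e3, 'F loc',RB.T@np.array(manip.get_state()['wrist_force'])[:2])
c=manip.capture('wrist');pickle.dump(c,open('w9.pkl','wb'))
im=cv2.convertScaleAbs(c['color'][130:250,190:350],alpha=1.3,beta=20)
cv2.imwrite('pics/w9a.png',cv2.resize(im,None,fx=4.8,fy=4.8,interpolation=cv2.INTER_CUBIC))
E
```

```text
t 12.98 p [569.2 127.9  73.9] jawdeg -9.39 down [-0.009 -0.013 -1.   ] F [-10.2 -17.   11.8] T [-3.34  2.5   0.39] w 0.502 q6 1.96
[ 33.46292428 106.76678335] F loc [ -7.34089045 -18.41302805]
```

View pics/w9a.png

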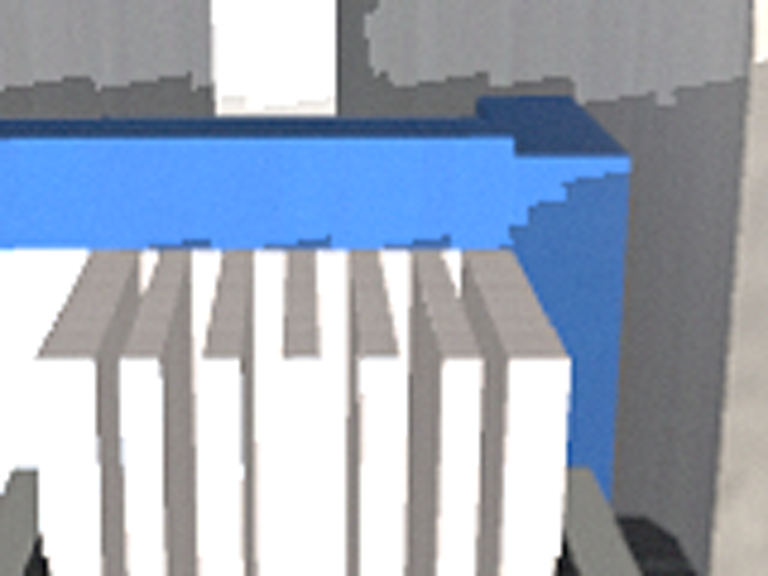

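Sink now sits against both fences, with no dark gap. Some of the push goes into deck friction (Fz 12 N), so I unload z and press a bit more in x.

Request:
move_arm(rows=[[0.8, 1, 0, 1, 0], [0.8, 2, -0.3, 2, 0], [0.8, 3, -0.5, 3, 0], [0.8, 3, -0.5, 3, 0], [0.8, 3, -0.5, 3, 0]])

```text
time: 13.45
position: [0.5695, 0.1279, 0.0741]
orientation: [0.699, 0.053, 0.71, -0.062]
wrist_force: [-11.7, -12.9, -1.0]
gripper_width: 0.503
```

```bash
python3 - <<'E'
from h import *
rep(); p,M=tool();print(loc(p)*1e3, 'F loc',RB.T@np.array(manip.get_state()['wrist_force'])[:2])
E
```

```text
t 13.45 p [569.5 127.9  74.1] jawdeg -9.37 down [-0.016 -0.011 -1.   ] F [-11.7 -12.9  -1. ] T [-2.85  2.52  0.33] w 0.503 q6 1.96
[ 33.68899523 106.84561705] F loc [ -9.47555105 -14.59444607]
```

Request:
move_arm(rows=[[0.8, 1, -0.2, 0, 0], [0.8, 2, -0.3, -1, 0], [0.8, 2.5, -0.4, -1, 0], [0.8, 2.5, -0.4, -1, 0], [0.8, 2.5, -0.4, -1, 0], [0.8, 2.5, -0.4, -1, 0]])

```text
time: 13.95
position: [0.5696, 0.1278, 0.074]
orientation: [0.698, 0.053, 0.711, -0.062]
wrist_force: [-18.6, -12.8, 9.9]
gripper_width: 0.501
```

```bash
python3 - <<'E'
from h import *
rep(); p,M=tool();print(loc(p)*1e3, 'F loc',RB.T@np.array(manip.get_state()['wrist_force'])[:2])
c=manip.capture('side');cv2.imwrite('pics/d10.png',cv2.resize(c['color'][140:305,185:325],None,fx=3.6,fy=3.6,interpolation=cv2.INTER_CUBIC))
c=manip.capture('scene');cv2.imwrite('pics/s10.png',cv2.resize(c['color'][150:245,270:380],None,fx=6,fy=6,interpolation=cv2.INTER_CUBIC))
c=manip.capture('wrist')
im=cv2.convertScaleAbs(c['color'][130:250,190:350],alpha=1.3,beta=20)
cv2.imwrite('pics/w10.png',cv2.resize(im,None,fx=4.8,fy=4.8,interpolation=cv2.INTER_CUBIC))
E
```

```text
t 13.95 p [569.6 127.8  74. ] jawdeg -9.35 down [-0.02 -0.01 -1.  ] F [-18.6 -12.8   9.9] T [-2.68  3.82  0.28] w 0.501 q6 1.96
[ 33.83638082 106.74971021] F loc [-16.28334994 -15.66050308]
```

View pics/d10.png

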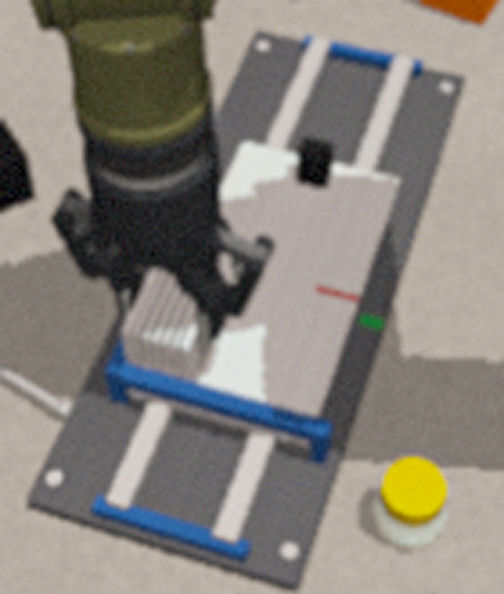

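View pics/s10.png

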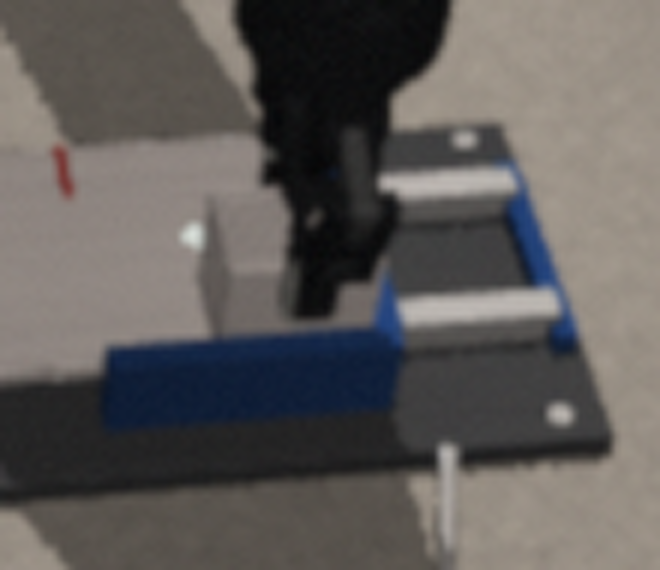

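View pics/w10.png

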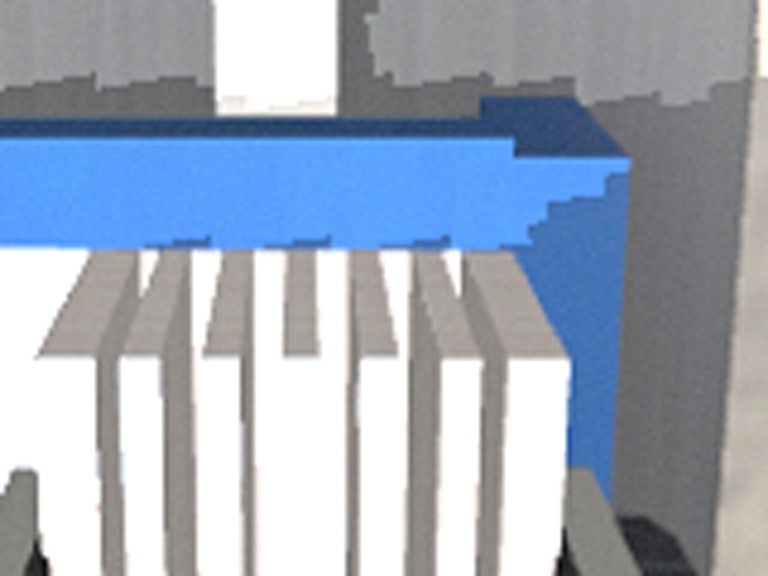

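```bash
python3 - <<'E'
from h import *
c=manip.capture('side');im=c['color'].astype(int);b,g,r=im[...,0],im[...,1],im[...,2]
m=((r>g+50)&(r>b+50));m[:, :268]=0;m[:205]=0;m[240:]=0;m[:,290:]=0
ys,xs=np.nonzero(m);print('ptr',np.mean([loc(onz(c,(x,y),.035)) for x,y in zip(xs,ys)],axis=0)*1e3)
m=((g>r+60)&(g>b+40));m[:200]=0;m[:,:270]=0
ys,xs=np.nonzero(m);print('mark',np.mean([loc(onz(c,(x,y),.012)) for x,y in zip(xs,ys)],axis=0)*1e3)
rep()
E
```

```text
ptr [-53.7196671   29.01079004]
mark [-80.22983469  28.49134067]
t 14.15 p [569.6 127.8  74.1] jawdeg -9.35 down [-0.02 -0.01 -1.  ] F [-18.  -13.4   8.7] T [-2.59  3.82  0.29] w 0.505 q6 1.96
```

Request:
move_arm(rows=[[0.8, 0, 0, 0.5, 0], [0.8, 0, 0, 0.5, 0], [0.8, 0, 0, 0.5, 0], [0.8, 0, 0, 0.5, 0], [0.8, 0, 0, 0.5, 0], [0.8, 0, 0, 0.5, 0]])

```text
time: 14.65
position: [0.5696, 0.1278, 0.074]
orientation: [0.698, 0.053, 0.711, -0.062]
wrist_force: [-18.1, -12.6, 5.7]
gripper_width: 0.501
```

```bash
python3 - <<'E'
from h import *
rep(); print('F loc',RB.T@np.array(manip.get_state()['wrist_force'])[:2])
print(manip.job_done())
rep()
E
```

```text
t 14.65 p [569.6 127.8  74. ] jawdeg -9.35 down [-0.02 -0.01 -1.  ] F [-18.1 -12.6   5.7] T [-2.61  3.6   0.32] w 0.501 q6 1.96
F loc [-15.82869411 -15.39099942]
the job is handed in; nothing more can be done
None
the job is handed in; nothing more can be done
```

I slid the carrier by its grip block until it snapped past the detent, then pressed the silver heat sink into the blue corner. I handed the job in at 14.65 s, still holding the sink. No verdict was reported.

**Last checks:**
- **Carrier:** the red pointer was within about 0.5 mm of the green mark.
- **Press:** about 16 N towards the back fence and 15 N towards the end fence, measured at the wrist. Deck and fence friction takes part of that, and the force on each fence itself cannot be measured. Working through the friction limits, I expect at least about 3.5 N on the back fence and 8 N on the end fence.
- **Squareness and position:** the jaws were within about 0.1° of the slide base's axes, and the wrist picture showed no gap at either fence. The jaw centre was 0.8 mm in x and 1.7 mm in y from the seated position. That is within my measurement error and the 3 mm limit.
- **Bystanders:** I kept clear of the spool, screwdriver and jar. The last pictures showed the jar and the visible part of the screwdriver unmoved; the spool was hidden behind the arm.

**What did not go as expected:**
- **Detent:** the wrist force reached at least 25 N before the carrier snapped in, more than the 15 N stated.
- **Deck friction:** the first push towards the back fence stuck on it, so I eased the downward load.
- **Tilt:** the tool leans about 0.02 rad under the load, so the sink may lean as much (limit 0.05).

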